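# Sort the spindle tooling into its trays

### The arm

A 6-joint arm with a two-finger parallel gripper is mounted at the origin on the work surface. World frame = base frame: x ahead of the robot, y to its left, z up, the work surface at z = 0. Lengths are in m, angles in rad, forces in N, time in s.
With the tool pointing down it reaches from about 0.375 to 0.975 m from the base axis. Payload 3.8 kg.
Tool frame: the origin (TCP) lies midway between the tips of the shut fingers; the grasp point (between the pads) lies 19 mm behind it; z points along the fingers, y is the line along which they close (so a half turn about z gives the same grasp; the last joint's range is limited). The gripper opens to 88 mm and grips with 3 to 60 N. Pads are 18 mm wide; open, the fingers measure 123 mm over their backs; the gripper's body (75 mm by 187 mm) begins 45 mm behind the grasp point.
Start: joints at [-1.228, 0.264, 1.604, -0, 1.274, -0.037], TCP at [0.25, -0.627, 0.239] pointing down, gripper open.
Joint ranges: [-2.63, 2.63], [-0.94, 2.18], [0.31, 2.57], [-1.31, 4.45], [0, 2.66], [-2.55, 2.55]. Speed limits (rad/s): [2.57, 2.57, 3.14, 3.14, 3.14, 3.14].

### API

Orientations are given as a rotation vector (axis times angle).
In Python, from cell import manip, inverse_kinematics, cams, order gives the robot as it stands. Calls block until the motion is done:
- manip.move_pose(position, orientation): joint-space move of the TCP to a pose.
- manip.move_linear(position, rate=0.15, rot=None): straight line of the TCP; rot=None keeps the orientation; rate is the mean speed in m/s.
- manip.set_joints(angles): joint-space move.
- manip.set_gripper(opening, force=None): finger opening in m; force is the grip in N (None keeps the last); returns when the fingers have stopped.
- manip.dwell(seconds).
- inverse_kinematics(position, orientation): joint angles nearest the present ones, or None.
- manip.state(): the state.
- cams.capture(name): name is "side" or "top" or "wrist"; returns a dict with "image" (420x560x3 uint8, blue, green, red), "z_map" (420x560 float32, m along the optical axis (not along the pixel's ray), 0 where there is no reading), "intrinsics" (3x3 intrinsics, pixels), "position" and "orientation" of the camera in the world; the wrist camera has in their place "T_tool_cam" (4x4, takes a point from camera to tool coordinates, whose origin is the TCP and whose axes are the flange's). Camera axes: x right, y down, z forward; pixel columns grow to the right and rows downward; lengths in m; the calibration is good to about 2 mm. A picture is of the moment at which its call begins: read the wrist's pose just before it.
A pose or a line that the arm cannot do raises manip.IKError and nothing moves.
- order.close_job(): hands the job in; it is judged then, once.
The state is a dict: "clock": time; "joint_pos": joint angles; "joint_velocities": joint speeds; "tau": joint torques, N m; "tool_pos": TCP position; "tcp_rot": TCP orientation; "contact_force": force on the tool from outside, world axes, zero at the start; "moment": the same for the moment, N m; "gripper_width": finger opening in m; "grasp_force": force on a finger pad.
Only numpy, scipy, OpenCV 4.12 (cv2) and the standard library are available. Lean on these libraries where they do the work, as an engineer would, in place of code of your own. Each camera call takes 0.05 s, during which the arm holds its last target. There are 200 camera calls.

### The job

Clear the loose tooling off the bench into the three grey trays: each tray already holds one sample fixed in it, so put the collet nut with the nut, the two collets with the collet and the two square cutter cases with the case, all flat on the tray floor. Stand the collets upright on their narrow end, lay the nut flat the way up it is now, and lay the cases lengthwise alongside the sample case, not across it. Set each part down rather than dropping it, and leave the tool holder on the bench where it is.

Things in the scene. Friction and masses are not known exactly. Their poses are not given: they have to be found in the camera images.
- nut: Loose steel collet nut lying flat: a thick disc 50 diameter and 22 high with a dark bore showing in its top and six notches round its edge; about 180 g. Origin at the centre of its underside, z up along its axis. Sizes in mm.
- collet_a: Loose spring collet of ground steel, a tapered plug standing on its narrow end: 40 tall, 33 diameter in a straight band from 24 to 38 above its underside, 26 diameter at the foot, with a small dark bore and slits in its top; about 140 g. Origin at the centre of its underside, z up along its axis. Sizes in mm.
- collet_b: Loose spring collet, the same as collet_a, of ground steel, a tapered plug standing on its narrow end: 40 tall, 33 diameter in a straight band from 24 to 38 above its underside, 26 diameter at the foot, with a small dark bore and slits in its top; about 140 g. Origin at the centre of its underside, z up along its axis. Sizes in mm.
- case_a: Loose closed square plastic cutter case lying flat, 80 x 18 x 18, white with a grey cap over one end third; about 60 g. Origin at its centre (9 above what it lies on), x along its length. Sizes in mm.
- case_b: Loose closed square plastic cutter case the same as case_a, lying flat, 80 x 18 x 18, white with a grey cap over one end third; about 60 g. Origin at its centre (9 above what it lies on), x along its length. Sizes in mm.
- tray_nuts: Tray for collet nuts. All three trays are alike: grey, fixed to the bench, 138 (x) x 198 (y) outside, 130 x 190 inside, walls 4 thick, floor top 4 above the bench, rim 14 above the bench. Origin at the centre of the underside, z up. A sample nut (50 diameter, 22 high) is fixed on its floor with its axis at x 0, y +60; the rest of the floor is free. Sizes in mm.
- tray_collets: Tray for collets. All three trays are alike: grey, fixed to the bench, 138 (x) x 198 (y) outside, 130 x 190 inside, walls 4 thick, floor top 4 above the bench, rim 14 above the bench. Origin at the centre of the underside, z up. A sample collet (33 diameter, 40 high, narrow end down) is fixed on its floor with its axis at x 0, y +60; the rest of the floor is free. Sizes in mm.
- tray_cases: Tray for cutter cases. All three trays are alike: grey, fixed to the bench, 138 (x) x 198 (y) outside, 130 x 190 inside, walls 4 thick, floor top 4 above the bench, rim 14 above the bench. Origin at the centre of the underside, z up. A sample case (80 x 18 x 18) is fixed on its floor, lying along the tray's x with its centre at x 0, y +60; the rest of the floor is free. Sizes in mm.
- tool_holder: Steel taper tool holder lying loose on the bench near its right (-y) end, to be left alone: 160 long, 63 diameter at its flange, about 0.9 kg. Origin under the middle of its length at bench height, x along its axis towards the thick dark nut end. Sizes in mm.

How it is judged:
At the end, for the whole second after the job is handed in: Nut in the nut tray and both collets in the collet tray, upright within 0.15 rad; both cases in the case tray within 0.35 rad of its x direction; every part within the walls and resting on the tray's own floor (within 3 mm in height), released and at rest (x of nut in the frame of tray_nuts between -0.065 and 0.065 m and y of nut in the frame of tray_nuts between -0.095 and 0.095 m and z of nut in the frame of tray_nuts between 0.001 and 0.008 m and angle between each of nut, collet_a, collet_b's own z axis and vertical below 0.15 rad and linear speed of each of nut, collet_a, collet_b, case_a, case_b below 0.02 m/s and angular speed of each of nut, collet_a, collet_b, case_a, case_b below 0.3 rad/s and x of collet_a in the frame of tray_collets between -0.065 and 0.065 m and y of collet_a in the frame of tray_collets between -0.095 and 0.095 m and z of collet_a in the frame of tray_collets between 0.001 and 0.008 m and x of collet_b in the frame of tray_collets between -0.065 and 0.065 m and y of collet_b in the frame of tray_collets between -0.095 and 0.095 m and z of collet_b in the frame of tray_collets between 0.001 and 0.008 m and x of case_a in the frame of tray_cases between -0.065 and 0.065 m and y of case_a in the frame of tray_cases between -0.095 and 0.095 m and z of case_a in the frame of tray_cases between 0.01 and 0.017 m and angle between the x axis of each of case_a, case_b and the x axis of tray_cases, either way round below 0.35 rad and x of case_b in the frame of tray_cases between -0.065 and 0.065 m and y of case_b in the frame of tray_cases between -0.095 and 0.095 m and z of case_b in the frame of tray_cases between 0.01 and 0.017 m); the robot touches nothing.
It fails at once if the tool holder was moved by more than 15 mm (distance of tool_holder from where it was at the start of the episode above 0.015 m).
It fails at once if a part was dropped or thrown (moving faster than 0.8 m/s with no finger on it, as after a fall of more than 30 mm) ((linear speed of nut above 0.8 m/s and contact force between the fingers and nut below 0.05 N) or (linear speed of collet_a above 0.8 m/s and contact force between the fingers and collet_a below 0.05 N) or (linear speed of collet_b above 0.8 m/s and contact force between the fingers and collet_b below 0.05 N) or (linear speed of case_a above 0.8 m/s and contact force between the fingers and case_a below 0.05 N) or (linear speed of case_b above 0.8 m/s and contact force between the fingers and case_b below 0.05 N)).
It also fails if it takes over 115 s, if anything falls off the work surface, if the arm or the gripper's body presses on something with over 40 N, if the wrist force passes 120 N, or if a joint passes its speed limit or range.

## Working session

There is one attempt and no reset: what is moved stays moved. The work goes in short steps, each a Python script; the robot and the scene stay as the last script left them, time stands still between calls to the robot, and variables do not carry over. Pictures are saved under pics/ and viewed, at most 14 in all, crops included, and the job is handed in when it is done.

```bash
ls; mkdir -p pics; cat > h.py <<'E'
import numpy as np, cv2
from scipy.spatial.transform import Rotation as R
from cell import manip, inverse_kinematics, cams, order
def cap(n):
    c=cams.capture(n); return c
def world(c):
    K=np.array(c["intrinsics"]);z=c["z_map"];v,u=np.indices(z.shape)
    P=np.stack([(u-K[0,2])/K[0,0]*z,(v-K[1,2])/K[1,1]*z,z],-1)
    o=np.array(c["orientation"]); M=o if o.shape==(3,3) else R.from_rotvec(o).as_matrix()
    W=P@M.T+np.array(c["position"]); W[z==0]=np.nan
    return W
E
python3 - <<'E'
from h import *
for n in("top","side"):
    c=cap(n); cv2.imwrite(f"pics/{n}0.png",c["image"]); np.savez(f"{n}0.npz",W=world(c),im=c["image"])
    print(n,c["position"],c["orientation"],c["intrinsics"])
s=manip.state();print(s["clock"],s["tool_pos"],s["tcp_rot"],s["gripper_width"])
E
```

```text
pics
top [ 0.44963003 -0.08819422  0.96418832] [-2.19157495  2.16653225 -0.08030312] [[419.99461969   0.         289.2354878 ]
 [  0.         419.99461969 202.65101662]
 [  0.           0.           1.        ]]
side [0.04085571 0.59749155 0.85505806] [-0.86460925  2.56412017 -1.07829333] [[532.93704874   0.         280.10882546]
 [  0.         532.93704874 203.90817576]
 [  0.           0.           1.        ]]
0.1 [ 0.25005219 -0.62629913  0.23754034] [-3.08319659e+00 -5.92684829e-01  4.27743463e-04] 0.08817149259237834
```

View pics/top0.png

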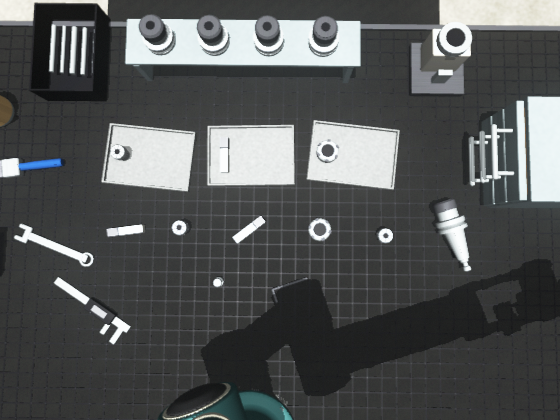

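View pics/side0.png

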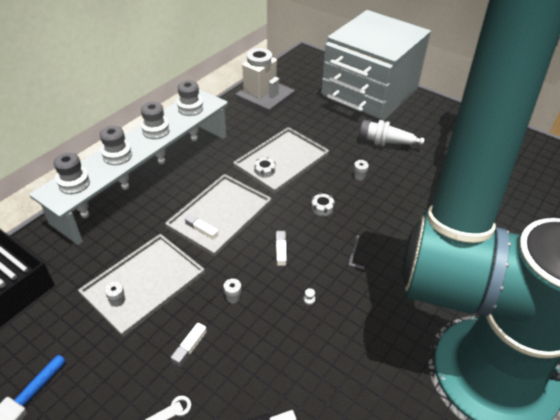

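The top view shows the loose cases at (125,230) and (249,229), the collets at (179,227) and (385,235), and the nut at (319,229). The trays, left to right, are collets, cases and nuts, each slightly yawed. Next I measure them all in world coordinates.

```bash
python3 - <<'E'
from h import *
d=np.load("top0.npz");W=d["W"];im=d["im"]
print("bench z",np.nanmedian(W[210:250,270:300,2]))
def rect(u0,u1,v0,v1,z0,z1,name):
    w=W[v0:v1,u0:u1].reshape(-1,3);w=w[(w[:,2]>z0)&(w[:,2]<z1)]
    n,lab,st,_=None,None,None,None
    r=cv2.minAreaRect((w[:,:2]*1000).astype(np.float32))
    b=cv2.boxPoints(r);e=[b[1]-b[0],b[2]-b[1]];l=max(e,key=lambda a:np.hypot(*a))
    print(name,len(w),"c",np.round(r[0],1),"mean",np.round(w[:,:2].mean(0)*1000,1),"size",np.round(r[1],1),"long-axis deg",round(np.degrees(np.arctan2(l[1],l[0]))%180,1),"zmed/max",np.round([np.median(w[:,2]),w[:,2].max()],4))
rect(95,155,215,245,.010,.05,"case1")
rect(225,275,208,250,.010,.05,"case2")
rect(162,198,210,248,.030,.06,"colletL")
rect(368,403,218,254,.030,.06,"colletR")
rect(300,340,212,248,.015,.05,"nut")
rect(430,480,190,275,.015,.1,"holder")
rect(205,230,270,295,.005,.1,"small")
for n,a in dict(tcollet=(98,200),tcase=(203,300),tnut=(302,404)).items():
    rect(*a,115,195,.007,.02,n+" rim")
rect(105,135,140,165,.033,.06,"s_collet");rect(214,234,130,178,.016,.05,"s_case");rect(312,345,135,167,.019,.05,"s_nut")
rect(120,365,10,85,.05,.4,"shelf")
s=np.load("side0.npz");W=s["W"]
print("SIDE");
rect(165,212,315,368,.010,.05,"case1");rect(268,295,225,270,.010,.05,"case2")
rect(218,248,272,304,.030,.06,"colletL");rect(350,374,153,182,.030,.06,"colletR");rect(305,340,187,220,.015,.05,"nut")
E
```

```text
bench z 0.0006623444455983729
case1 299 c [458.  286.1] mean [458.  285.8] size [18.5 80.2] long-axis deg 97.7 zmed/max [0.0188 0.023 ]
case2 290 c [463.9   6.8] mean [463.6   6.7] size [18.3 79.6] long-axis deg 127.4 zmed/max [0.0185 0.024 ]
colletL 187 c [465.9 158.1] mean [465.7 157.1] size [30.9 32.4] long-axis deg 90.6 zmed/max [0.0403 0.0444]
colletR 182 c [ 453.5 -294.5] mean [ 453.4 -294.2] size [30.8 31. ] long-axis deg 90.2 zmed/max [0.0402 0.0454]
nut 399 c [ 466.  -151.9] mean [ 465.7 -151.8] size [50.  48.7] long-axis deg 25.6 zmed/max [0.0225 0.0281]
holder 1372 c [ 457.6 -450.6] mean [ 468.8 -439.4] size [160.9  61.6] long-axis deg 26.0 zmed/max [0.0489 0.0682]
small 77 c [340.7  74.5] mean [346.5  72.1] size [18.7 30.4] long-axis deg 158.7 zmed/max [0.0265 0.0304]
tcollet rim 1084 c [626.9 240.6] mean [627.7 242.2] size [199.1 138.5] long-axis deg 84.6 zmed/max [0.012  0.0192]
tcase rim 1027 c [634.1   6.3] mean [634.6   8.9] size [138.7 197.3] long-axis deg 91.3 zmed/max [0.0125 0.02  ]
tnut rim 988 c [ 637.6 -228.4] mean [ 638.  -230.5] size [198.4 139.1] long-axis 
[... 315 characters left out ...]
ong-axis deg 126.8 zmed/max [0.0266 0.0328]
shelf 11332 c [859.8  19. ] mean [850.2  16.5] size [499.5 102.1] long-axis deg 90.0 zmed/max [0.1018 0.1734]
SIDE
case1 510 c [456.7 287.3] mean [455.2 289.6] size [19.8 81. ] long-axis deg 97.8 zmed/max [0.0183 0.0232]
case2 279 c [462.2   8.2] mean [460.4  10.3] size [17.  82.7] long-axis deg 126.7 zmed/max [0.0188 0.022 ]
colletL 235 c [463.6 159. ] mean [462.3 161. ] size [32.5 31.8] long-axis deg 76.8 zmed/max [0.0403 0.0446]
colletR 139 c [ 451.3 -294.4] mean [ 450.  -291.2] size [31.4 33. ] long-axis deg 122.6 zmed/max [0.0396 0.0455]
nut 324 c [ 463.2 -149.4] mean [ 462.1 -148.4] size [51.  49.7] long-axis deg 20.1 zmed/max [0.0226 0.0276]
```

Both views agree to about 2 mm, and the tray poses match their samples (yaws −5.4°, +1.3°, −6.2°). I'll start with one case.

```bash
cat >> h.py <<'E'
TR=dict(collets=(.6265,.241,-5.4),cases=(.6335,.0068,1.3),nuts=(.637,-.228,-6.2))
def tray(n,x,y):
    a,b,t=TR[n];t=np.radians(t);return np.array([a+x*np.cos(t)-y*np.sin(t),b+x*np.sin(t)+y*np.cos(t)]),t
def rot(p,psi):
    best=None
    for k in(0,np.pi):
        y=np.array([np.cos(psi+k),np.sin(psi+k),0]);z=np.array([0,0,-1.])
        rv=R.from_matrix(np.c_[np.cross(y,z),y,z]).as_rotvec()
        q=inverse_kinematics([*p,.13],rv)
        if q is not None and (best is None or abs(q[5])<best[0]): best=(abs(q[5]),rv)
    return best[1]
def pick_place(pick,psi1,place,psi2,zg,width,force,hi=.13,rate=.2):
    """zg: TCP height for the grasp above the supporting surface; psi: yaw of the closing line (None=radial)"""
    if psi1 is None: psi1=np.arctan2(pick[1],pick[0])
    if psi2 is None: psi2=np.arctan2(place[1],place[0])
    r1=rot(pick,psi1);r2=rot(place,psi2)
    manip.set_gripper(min(.088,width+.045))
    manip.move_pose([*pick,hi],r1); manip.move_linear([*pick,zg],rate)
    manip.set_gripper(width-.01,force)
    manip.move_linear([*pick,hi],rate)
    s=manip.state();print("held",round(s["gripper_width"],4),round(s["grasp_force"],1),"t",round(s["clock"],1))
    if s["gripper_width"]<width-.004: print("MISSED");return False
    manip.move_pose([*place,hi],r2); manip.move_linear([*place,zg+.025],rate)
    manip.move_linear([*place,zg+.0048],.04)
    f=manip.state()["contact_force"]
    manip.set_gripper(width+.018); manip.dwell(.1); manip.move_linear([*place,hi],rate)
    s=manip.state();print("placed, Fz",np.round(f[2],1),"q6",round(s["joint_pos"][5],2),"t",round(s["clock"],1));return True
E
python3 - <<'E'
from h import *
p,t=tray("cases",0,.005)
pick_place(np.array([.463,.0072]),np.radians(127.1-90),p,t+np.pi/2,.004,.018,15)
c=cap("wrist");cv2.imwrite("pics/w1.png",c["image"])
E
```

```text
held 0.0179 15.0 t 5.4
placed, Fz 0.1 q6 1.53 t 9.9
```

View pics/w1.png

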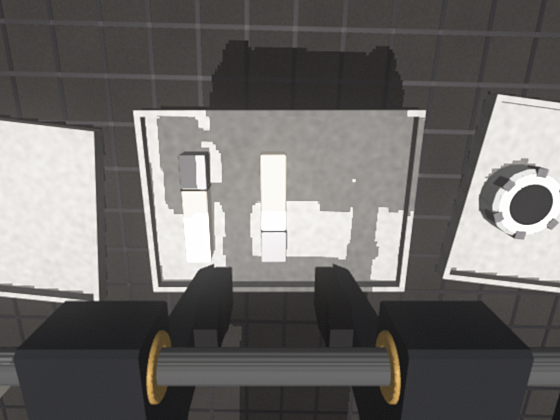

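The case (273,207) lies flat and parallel to the sample (195,207). I'll do the rest the same way and stop if a grasp misses.

```bash
python3 - <<'E'
from h import *
def T(n,y): return tray(n,0,y)
p,t=T("cases",-.048)
J=[((.4575,.2865),np.radians(97.7-90),p,t+np.pi/2,.004,.018,15),
((.465,.1585),None,T("collets",.005)[0],None,.012,.033,25),
((.4525,-.2945),None,T("collets",-.05)[0],None,.012,.033,25),
((.465,-.151),None,T("nuts",-.02)[0],None,.003,.050,30)]
for j in J:
    if not pick_place(np.array(j[0]),*j[1:]): break
for n in("top","side"):
    c=cap(n);cv2.imwrite(f"pics/{n}2.png",c["image"]);np.savez(f"{n}2.npz",W=world(c))
E
```

```text
held 0.018 15.0 t 14.1
placed, Fz -0.2 q6 1.44 t 18.1
held 0.0318 25.0 t 22.4
placed, Fz -1.0 q6 -0.04 t 25.8
held 0.0317 25.0 t 30.6
placed, Fz -1.5 q6 -0.04 t 35.1
held 0.0493 30.0 t 39.4
placed, Fz -2.3 q6 -0.04 t 42.9
```

View pics/top2.png

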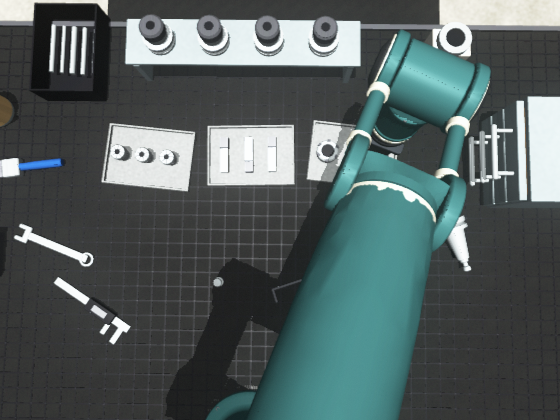

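View pics/side2.png

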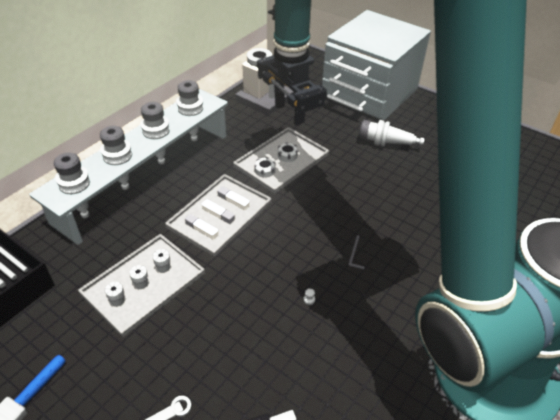

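All five parts appear in their trays: collets at (144,155) and (167,157), cases at (249,155) and (272,158) in the top view, and the nut at (288,150) in the side view. The middle case looks slightly large, so I'll check heights and tilt with the arm moved clear.

```bash
python3 - <<'E'
from h import *
manip.set_joints([-1.228,0.264,1.604,0,1.274,-0.037])
c=cap("top");W=world(c).reshape(-1,3);cv2.imwrite("pics/end.png",c["image"])
print(manip.state()["clock"])
def chk(n,y,ztop,half):
    p,t=tray(n,0,y);d=W[:,:2]-p;ty=-np.sin(t)*d[:,0]+np.cos(t)*d[:,1];tx=np.cos(t)*d[:,0]+np.sin(t)*d[:,1]
    w=W[(abs(ty)<half)&(abs(tx)<.06)&(W[:,2]>ztop-.006)]
    A=np.c_[w[:,0]-p[0],w[:,1]-p[1],np.ones(len(w))];k=np.linalg.lstsq(A,w[:,2],rcond=None)[0]
    r=cv2.minAreaRect((w[:,:2]*1000).astype(np.float32))
    print(n,y,len(w),"off mm",np.round(np.array(r[0])-p*1000,1),"size",np.round(r[1],1),"z",np.round([np.median(w[:,2]),w[:,2].max()],4),"tilt",np.round(k[:2],3))
for y in(.06,.005,-.048):chk("cases",y,.022,.018)
for y in(.06,.005,-.05):chk("collets",y,.044,.022)
for y in(.06,-.02):chk("nuts",y,.026,.034)
E
```

```text
44.9833
cases 0.06 310 off mm [ 0.3 -0.2] size [80.1 18.9] z [0.0224 0.0269] tilt [0.003 0.052]
cases 0.005 278 off mm [ 0.5 -1.3] size [79.6 16.5] z [0.0227 0.0268] tilt [-0.003 -0.005]
cases -0.048 279 off mm [ 1.9 -0.5] size [78.9 16.2] z [0.0227 0.0281] tilt [ 0.011 -0.041]
collets 0.06 174 off mm [ 0.5 -1.2] size [31.1 32. ] z [0.0444 0.0487] tilt [0.029 0.001]
collets 0.005 181 off mm [-0.1 -0.7] size [31.9 31.8] z [0.0442 0.0492] tilt [-0.011  0.035]
collets -0.05 174 off mm [-0.7 -2.1] size [31.1 30.8] z [0.0446 0.0483] tilt [0.018 0.038]
nuts 0.06 393 off mm [-0.2  0.2] size [49.1 49. ] z [0.0265 0.031 ] tilt [ 0.011 -0.009]
nuts -0.02 393 off mm [-0.1 -0.5] size [50.8 48.9] z [0.0265 0.0317] tilt [0.009 0.005]
```

View pics/end.png

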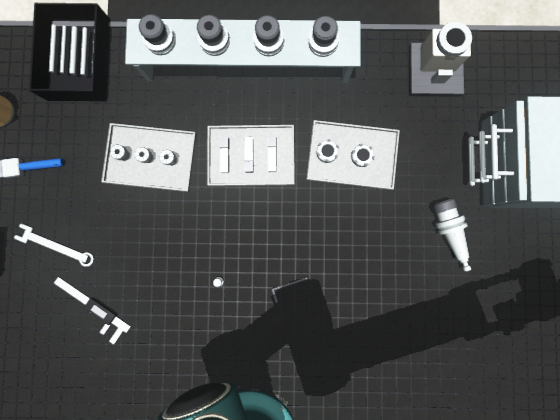

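The placed parts sit within about 2 mm of their targets, at the same heights as the samples and flat. The holder is still at (452,235), so I'm handing in.

```bash
python3 -c "
from h import *
print(order.close_job())"
```

```text
the job is handed in; nothing more can be done
None
```

The job is handed in at about 45 s: the nut, both collets and both cases are set down flat in their trays beside the samples, and the tool holder was not touched; the judge's verdict was not shown.

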